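Refit the viewer's mirror and present a sample tube over it for the clot check

ROBOT

A 6-joint arm with a two-finger parallel gripper is mounted at the origin on the work surface; the furniture and walls round the work are solid. World frame = base frame: x ahead of the robot, y to its left, z up, the work surface at z = 0. Lengths are in mm, angles in rad, forces in N, time in s.
With the tool pointing down it reaches from about 400 to 925 mm from the base axis. Payload 12.5 kg.
Tool frame: the origin (TCP) lies at the very end of the fingers, on their centre line; the grasp point (between the pads) lies 19 mm behind it (env.tcp_to_grasp is the distance from the TCP to the grasp point, in mm); z points along the fingers, x is the direction in which the jaws open and shut, and the axes are right-handed (so a half turn about z gives the same grasp; the last joint's range is limited). The gripper opens to 95 mm and grips with 3 to 60 N. Pads are 20 mm wide; open, the fingers measure 119 mm over their backs; the gripper's body (75 mm by 180 mm) begins 59 mm behind the grasp point.
Start: joints at [-1.414, 0.491, 1.559, -0, 1.092, -0.106], TCP at [162.388, -603.553, 214.661] pointing down, gripper open.
Joint ranges: [-3.1, 3.1], [-0.84, 2.19], [0.05, 2.79], [-1.13, 4.28], [0.06, 2.93], [-2.69, 2.69]. Speed limits (rad/s): [2.22, 2.22, 2.79, 3.14, 3.14, 3.14].

INTERFACE

Orientations are given as [roll, pitch, yaw] about the fixed x, y, z axes, in that order (R = Rz(yaw) Ry(pitch) Rx(roll)).
In Python, from cell import env, vision, job gives the robot as it stands.
- The arm moves only by the shell command python3 -m pendant 'ROWS' [OPENING]. ROWS is JSON, a list of rows, each a list of 4 numbers: the shift along the tool's x, y, z in mm, then the turn about the tool's z in degrees. In form: [[tx, ty, tz, turn], ...]. A call has 1 to 8 rows; each row is the pose to reach, as a shift and turn from the pose measured when the call began, along the tool's axes at that moment; what a row does not reach only later rows make up. A row lasts 1/8 s, in which the tool goes at most 62.5 mm and 10.7 degrees, less where a joint would pass 70% of its speed; a pose out of reach is approached as far as the arm can. A call with a gripper value outside its range is refused whole. OPENING is the closure, from 0 (fully open) to 1 (shut), set as the call begins (- or left out, the last holds). The fingers move at their own pace and stop on an object; the grip force is fixed at half the most. Time passes only in rows, so rows that repeat a pose let the fingers close. It gives the time, the measured TCP pose, the force and the opening at its end, in the units of the state.
- env.state(): the state, without advancing time (a new reading comes with each control period).
- vision.read_camera(name): name is "scene" or "top" or "wrist"; returns a dict with "pixels" (420x560x3 uint8, red, green, blue), "intrinsics" (3x3 intrinsics, pixels), "k1" (the pictures are not rectified: a ray, as slopes to the right and down, at radius r is drawn at 1 + k1 r^2 times it, then the intrinsics apply), "R" (3x3) and "t" (3): a world point X has camera coordinates R X + t; the wrist camera has in their place "tool_from_camera" (4x4, takes a point from camera to tool coordinates, whose origin is the TCP and whose axes are the tool frame's). Camera axes: x right, y down, z forward; pixel columns grow to the right and rows downward; lengths in mm; the calibration is good to about 2 mm. A picture is of the moment at which its call begins: read the wrist's pose just before it. There is no depth.
- job.job_done(): hands the job in, once; it reports no verdict.
Trained networks look in a picture, given as the dict that the camera call returned (one of the last four; its "shot" number tells which), for a name from the list of things; names that differ only in an ending like _2 or _b are one class to them, and where a whole thing is asked for, a point or a joint stands for the part that bears it (a point fixed in the world has none). Each returns a list of dicts, best first, with "confidence" (0 to 1); they miss things now and then, are a little off and sometimes report something else, mostly with a low value. They report only what shows in the picture. A call takes as long as a camera call.
- vision.find_in(picture, query): "at" ([x, y, z] in mm, in the coordinates of the camera as it stood for that picture, good to about 4 mm: the middle of the surface that is visible of it).
- vision.regions_of(picture, query): "pixels" (420x560 bool, what is visible of it).
The state is a dict: "t": time; "joints": joint angles; "qvel": joint speeds; "tau": joint torques, N m; "eef_pos": TCP position; "tcp_rot": TCP orientation; "ft_force": force on the tool from outside, world axes, zero at the start; "moment": the same for the moment, N m; "opening": opening from 0.0 (shut) to 1.0 (fully open).
Only numpy, scipy, OpenCV 4.12 (cv2) and the standard library are available. Lean on these libraries where they do the work, as an engineer would, in place of code of your own. Each camera call takes 0.05 s, during which the arm holds its last target.

TASK

Put the lift-off mirror unit back on the tube viewer, fully down over both locating pins, and let go of it. Then draw the sample tube that stands apart from the other three out of the single-row rack and present it for the clot check: hold it in the air with its middle about 10 cm above the middle of the seated mirror unit, tilted about 45 degrees, cap up and round closed end leaning down straight towards the viewer's lamp. Finish while still holding the tube there, steady, with everything else left where it stands.

Things in the scene. Friction and masses are not known exactly. Their poses are not given: they have to be found in the camera images.
- viewer: Tube viewer, a low white appliance fixed on the bench: base 180 mm long (own x -71 to +109 mm), 96 mm wide (own y), flat deck 30 mm above the bench. An upright lamp head fills own x +72 to +109 mm, full width, top 96 mm above the bench; its lamp strip faces own -x, over the deck. Origin: bench level, midway between the two pins; x points to the lamp, z up.
- seat (a point): Point on the viewer's deck (30 mm above the bench) midway between two upright steel locating pins, which stand at own x = -35 and +35 mm, y = 0. Each pin is 9 mm thick and 12 mm tall, the top 5 mm tapering to 3 mm. Axes as the viewer's.
- mirror_centre (a point): Centre (20 mm above its underside) of the loose mirror unit, an oblong white tray with a trough-shaped mirror in its top: 110 mm long (own x), 56 mm wide (own y; straight sides to grasp across, ribs at mid-length), 40 mm tall, about 0.18 kg. It starts upright on the bench. Seated, its underside rests on the deck and this point is 50 mm above the bench, over the seat point. z up.
- mirror_face (a point): Middle of the mirror unit's top rim, 40 mm above its underside. Underneath, two round sockets 13.5 mm wide and 14 mm deep open at the unit's own x = -35 and +35 mm, y = 0; they drop over the viewer's pins with about 2 mm play, either way round. Seated, the rim is 70 mm above the bench.
- rack: White single-row tube rack fixed on the bench, 40 (own x) by 164 (own y) by 54 mm tall; six places at own y = -65, -39, -13, +13, +39, +65 mm. Three tubes stand together at -65, -39, -13; the tube to check stands alone at +65, beyond two empty places. Origin: bench level, centre. (The empty two-row rack close in front of the robot belongs to the room.)
- tube_mid (a point): Middle of the tube to check, alone at one end of the single-row rack: a capped round tube 88 mm long, about 12 g, body 13 mm across; the cap, 15.6 mm across, is the top 18 mm, its middle 35 mm from this point. z runs along the tube from closed end to cap. In the rack this point is 50 mm above the bench and the cap clears the rack top by 22 mm; draw it straight up 50 mm to leave the rack.
- tube_end (a point): Round closed end of that same tube, 44 mm from its middle. On the way from rack to viewer stands the tube sealer of the room, fixed, its lever up to 140 mm above the bench: carry the tube over it.
- other_a: One of the three other capped tubes, same size (88 mm tall), standing in the rack at own y = -65 mm of the rack; stays there. Origin: centre of its lower end.
- other_b: One of the three other capped tubes, same size (88 mm tall), standing in the rack at own y = -39 mm of the rack; stays there. Origin: centre of its lower end.
- other_c: One of the three other capped tubes, same size (88 mm tall), standing in the rack at own y = -13 mm of the rack; stays there. Origin: centre of its lower end.
- forceps: Bystander: steel forceps lying flat, 58 x 154 x 8 mm. Origin: centre of its underside.
- bottle_a: Bystander: brown glass reagent bottle with screw cap, 43 mm across, 70 mm tall. Origin: centre of its underside.
- bottle_b: Bystander: small white reagent bottle with screw cap, 35 mm across, 55 mm tall. Origin: centre of its underside.
- roll: Bystander: roll of labels standing on its face, 60 mm across, 32 mm tall. Origin: centre of its underside.
- marker: Bystander: felt marker lying flat, 132 x 15 x 16 mm. Origin: centre of its underside.
- clamp: Bystander: small plastic tubing clamp lying flat, 62 x 12 x 14 mm. Origin: centre of its underside.

How it is judged:
By the outcome, as a careful person would: the job done as asked, in the order asked, and still so for the second after the job is handed in, while the arm keeps its last pose, push and grip.
It also fails if it takes over 62 s, if anything falls off the work surface, if the arm or the gripper's body presses on something with over 40 N, if the wrist force passes 120 N, or if a joint passes its speed limit or range.

## Working session

There is one attempt and no reset: what is moved stays moved. The work goes in short steps, Python scripts to look and compute and a shell command to move; the robot and the scene stay as the last step left them, time stands still between calls to the robot, and variables do not carry over. Pictures are saved under pics/ and viewed, and the job is handed in when it is done.

```bash
ls; mkdir -p pics; cat > h.py <<'E'
import numpy as np, cv2
from cell import env, vision, job
def save(p,n): cv2.imwrite('pics/'+n+'.png', p['pixels'][:,:,::-1])
E
python3 - <<'E'
from h import *
print(env.state())
for n in ['scene','top','wrist']:
    p=vision.read_camera(n); save(p,n+'0')
    if n!='wrist': print(n,p['t'],p['R'],p['intrinsics'],p['k1'])
    else: print(p['tool_from_camera'])
    for q in ['viewer','mirror_centre','rack','tube_mid','forceps','bottle_a','roll','marker','clamp']:
        try:
            r=vision.find_in(p,q)
        except Exception as e: print(q,e); continue
        for d in r[:4]:
            if n!='wrist': w=p['R'].T@(np.array(d['at'])-p['t'])
            else: w=d['at']
            print(n,q,np.round(w),round(d['confidence'],2))
E
```

```text
pics
{'t': 0.0, 'joints': array([-1.41358839e+00,  4.91543293e-01,  1.55945600e+00, -3.34507877e-05,
        1.09169192e+00, -1.05624731e-01]), 'qvel': array([-3.79372916e-04, -2.56782746e-03, -1.86695745e-03, -3.84509116e-05,
       -7.11271613e-04, -3.03205434e-04]), 'tau': array([ 1.34032667e-03, -6.12647724e+01, -2.58175063e+01,  6.93055429e-02,
        4.82429273e-02, -1.15897315e-04]), 'eef_pos': array([ 162.34602121, -603.29181936,  214.06959677]), 'tcp_rot': array([-3.14150634e+00,  1.09556390e-03, -1.30794818e+00]), 'ft_force': array([ 0.086083  , -0.25250331, -0.39724356]), 'moment': array([ 0.00401277, -0.06698227, -0.03377354]), 'opening': 1.0006154579891138}
scene [277.18678106 246.24637507 694.84850126] [[-0.45479134 -0.89056281 -0.00791905]
 [-0.39086265  0.20757913 -0.89673703]
 [ 0.80024448 -0.40473297 -0.44249293]] [[506.47144859   0.         276.93733995]
 [  0.         506.47144859 212.26185958]
 [  0.           0.           1.        ]] -0.010336197014856477
scene viewer [617. 328.  13.] 0.65
scene viewer [651. -96.  46.] 0.59
scene rack [387. 249.   9.] 0.87
sce
[... 468 characters left out ...]
7444676 212.51972244]
 [  0.           0.           1.        ]] -0.16013914469129378
top viewer [ 614. -132.   35.] 0.82
top mirror_centre [ 434. -185.   34.] 0.71
top rack [391. 240.  55.] 0.59
top forceps [501. 356.  33.] 0.71
top forceps [663. 154.   3.] 0.63
top bottle_a [687.  16.  44.] 0.73
top bottle_a [629.  -5.  55.] 0.7
top roll [503. 355.  34.] 0.89
top marker [606. 331.  14.] 0.7
top marker [ 617. -130.   30.] 0.16
[[ 9.99998369e-01  1.50215537e-03 -1.00276363e-03 -6.70079678e-01]
 [-1.17858853e-03  9.63442360e-01  2.67913103e-01 -7.64317668e+01]
 [ 1.36855206e-03 -2.67911484e-01  9.63442559e-01 -1.70238479e+02]
 [ 0.00000000e+00  0.00000000e+00  0.00000000e+00  1.00000000e+00]]
```

View pics/top0.png

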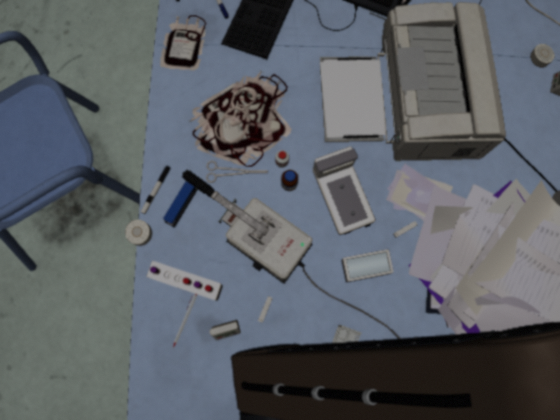

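View pics/scene0.png

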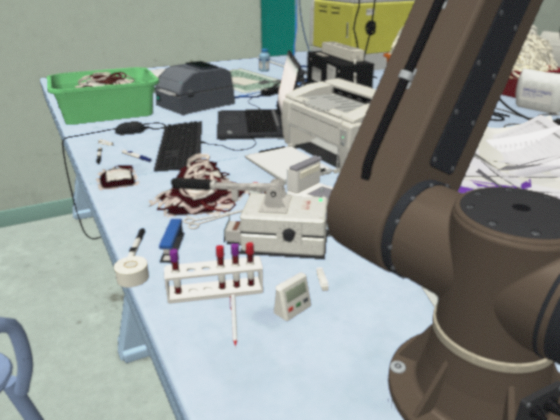

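View pics/wrist0.png

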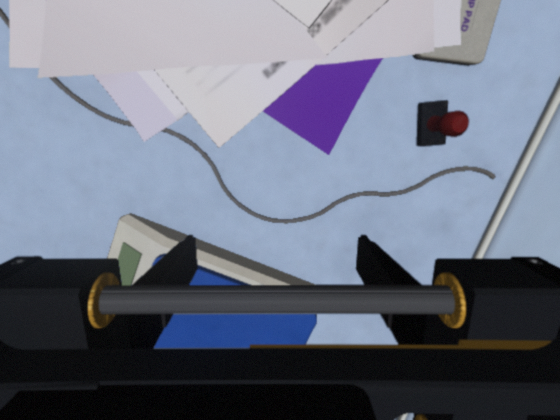

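The top view shows the mirror unit at about (368,265) and the viewer at (345,190) with its lamp at the far end (335,160). The lone tube's cap is at (155,270), and the sealer is at (268,240). Next I'll measure outlines from the masks.

```bash
cat >> h.py <<'E'
def rays(p,uv,tool=None):
    K=p['intrinsics']; uv=np.asarray(uv,float).reshape(-1,2)
    d=np.stack([(uv[:,0]-K[0,2])/K[0,0],(uv[:,1]-K[1,2])/K[1,1]],1)
    s=d.copy()
    for _ in range(20): s=d/(1+p['k1']*(s**2).sum(1,keepdims=True))
    return np.c_[s,np.ones(len(s))]
def rot(rpy):
    from scipy.spatial.transform import Rotation as Ro
    return Ro.from_euler('xyz',rpy).as_matrix()
def toz(p,uv,z,st=None):
    r=rays(p,uv)
    if 'R' in p: o=-p['R'].T@p['t']; d=r@p['R']
    else:
        T=p['tool_from_camera']; Rw=rot(st['tcp_rot']); o=Rw@T[:3,3]+st['eef_pos']; d=r@(Rw@T[:3,:3]).T
    z=np.broadcast_to(z,len(d))
    return o+d*((z-o[2])/d[:,2])[:,None]
def proj(p,X,st=None):
    X=np.asarray(X,float).reshape(-1,3)
    if 'R' in p: c=X@p['R'].T+p['t']
    else:
        T=p['tool_from_camera']; Rw=rot(st['tcp_rot']); c=(X-st['eef_pos'])@Rw; c=(c-T[:3,3])@T[:3,:3]
    s=c[:,:2]/c[:,2:]; s=s*(1+p['k1']*(s**2).sum(1,keepdims=True)); K=p['intrinsics']
    return s*[K[0,0],K[1,1]]+K[:2,2]
E
python3 - <<'E'
from h import *
p=vision.read_camera('top')
np.savez('top.npz',**p)
big=cv2.resize(p['pixels'][120:345,130:420][:,:,::-1],None,fx=2.7,fy=2.6,interpolation=cv2.INTER_CUBIC)
cv2.imwrite('pics/topz.png',big)
for q,z in [('viewer',30),('mirror_face',40),('rack',54)]:
    r=vision.regions_of(p,q)
    for d in r[:2]:
        m=d['pixels'].astype(np.uint8); c=max(cv2.findContours(m,0,1)[0],key=cv2.contourArea)
        w=toz(p,c.reshape(-1,2),z)
        print(q,d['confidence'],m.sum(),cv2.boundingRect(c),cv2.minAreaRect(w[:,:2].astype(np.float32)))
E
```

```text
mirror_face 0.58 1161 (341, 251, 51, 31) ((432.5790100097656, -184.7718963623047), (58.712890625, 116.04017639160156), 10.32587718963623)
rack 0.78 1066 (147, 262, 75, 37) ((390.2461853027344, 235.00936889648438), (176.3343048095703, 42.00111389160156), 75.16156768798828)
rack 0.58 264 (222, 167, 44, 9) ((650.5036010742188, 107.75303649902344), (19.829618453979492, 102.52220153808594), 1.025225043296814)
```

View pics/topz.png

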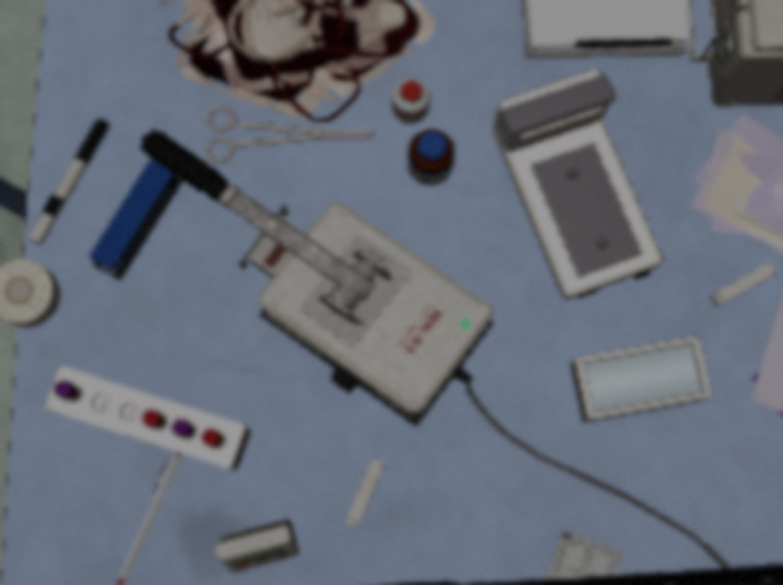

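```bash
cat >> h.py <<'E'
def togo(x,y,z,yawdeg):
    s=env.state(); R=rot(s['tcp_rot']); d=R.T@(np.array([x,y,z])-s['eef_pos'])
    cur=np.degrees(np.arctan2(R[1,0],R[0,0])); t=-((yawdeg-cur+180)%360-180)
    print('t',round(s['t'],2),'at',s['eef_pos'].round(1),'yaw',round(cur,1),'go',d.round(1),'dist',round(np.linalg.norm(d)),'turn',round(t,1))
E
python3 - <<'E'
from h import *
p=dict(np.load('top.npz'))
z=np.array([[572,173],[602,243]],float)/[2.7,2.6]+[130,120]
w=toz(p,z,40); print(w, w.mean(0), np.degrees(np.arctan2(*(w[0]-w[1])[[1,0]])),np.linalg.norm(w[0]-w[1]))
q=np.array([[518,150],[603,128],[662,256],[573,297]],float)/[2.7,2.6]+[130,120]
print('deck corners',toz(p,q,30))
q=np.array([[65,390]],float)/[2.7,2.6]+[130,120]; print('tube',toz(p,q,94))
togo(432,-185,190,10.3)
E
```

```text
[[ 621.0572224  -127.66489043   40.        ]
 [ 555.80324724 -153.58120319   40.        ]] [ 588.43023482 -140.62304681   40.        ] 21.66102974483755 70.21208259238283
deck corners [[ 644.8034935   -80.61525129   30.        ]
 [ 667.99915712 -157.45397767   30.        ]
 [ 546.86172971 -208.4035919    30.        ]
 [ 507.25576409 -129.04643055   30.        ]]
tube [[406.59316045 296.34472337  94.        ]]
t 1.7 at [ 162.4 -603.5  214.7] yaw -74.9 go [-334.1 -369.1   24.6] dist 498 turn -85.2
```

```bash
python3 -m pendant '[[-42,-46,3,-10.6],[-84,-92,6,-21],[-125,-138,9,-32],[-167,-185,12,-42.6],[-209,-231,15,-53],[-250,-277,18,-64],[-292,-323,21,-74.6],[-334,-369,24,-85]]' 0
```

```text
t: 2.7
eef_pos: [432.9, -183.4, 190.8]
tcp_rot: [3.141, -0.001, 0.181]
ft_force: [0.1, -0.5, 0.4]
opening: 1.001
```

```bash
python3 - <<'E'
from h import *
togo(432,-185,190,10.3)
s=env.state(); p=vision.read_camera('wrist'); save(p,'w1')
for q,z in [('mirror_face',40)]:
    r=vision.regions_of(p,q)
    for d in r[:2]:
        m=d['pixels'].astype(np.uint8); c=max(cv2.findContours(m,0,1)[0],key=cv2.contourArea)
        w=toz(p,c.reshape(-1,2),z,s)
        print(q,d['confidence'],m.sum(),cv2.boundingRect(c),cv2.minAreaRect(w[:,:2].astype(np.float32)))
E
```

```text
t 2.7 at [ 432.9 -183.4  190.8] yaw 10.4 go [-1.2  1.4  0.8] dist 2 turn 0.1
mirror_face 0.66 5308 (250, 145, 54, 103) ((435.1543273925781, -185.3173370361328), (55.31393051147461, 111.92076110839844), 11.762191772460938)
```

View pics/w1.png

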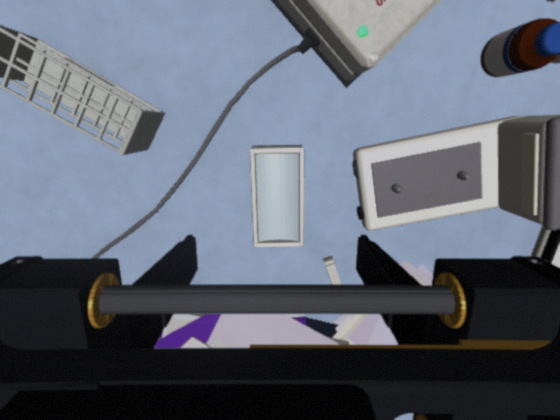

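The wrist view shows the mirror unit spanning (250,146) to (303,246). The viewer's pins are at (397,188) and (463,175).

```bash
python3 - <<'E'
from h import *
s=env.state(); p=vision.read_camera('wrist')
cv2.imwrite('pics/w1z.png',cv2.resize(p['pixels'][130:260,240:500][:,:,::-1],None,fx=3,fy=3,interpolation=cv2.INTER_CUBIC))
w=toz(p,[[463,175],[397,188]],37,s); print(w,w.mean(0),np.degrees(np.arctan2(*(w[0]-w[1])[[1,0]])),np.linalg.norm(w[0]-w[1]))
togo(435.2,-185.3,9,11.8)
E
```

```text
[[ 623.07266732 -122.50978922   37.        ]
 [ 559.57733407 -148.61202246   37.        ]] [ 591.32500069 -135.56090584   37.        ] 22.34702477667906 68.6511756947526
t 2.85 at [ 433.  -182.9  190.6] yaw 10.4 go [  1.7   2.8 181.6] dist 182 turn -1.4
```

View pics/w1z.png

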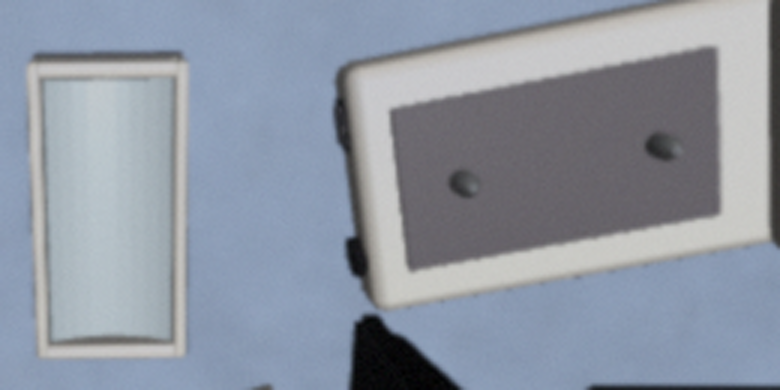

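```bash
python3 -c "
from h import *
togo(590,-138,190,-67.9)"
```

```text
t 2.85 at [ 433.  -182.9  190.6] yaw 10.4 go [162.5 -15.9   0.6] dist 163 turn 78.3
```

```bash
python3 -m pendant '[[20,-2,0,10],[40,-4,0,20],[61,-6,0,30],[81,-8,0,39],[102,-10,0,49],[122,-12,0,59],[142,-14,0,69],[162,-16,0,78.3]]' 0; python3 - <<'E'
from h import *
s=env.state(); p=vision.read_camera('wrist'); save(p,'w2'); np.savez('w2.npz',st=np.r_[s['eef_pos'],s['tcp_rot']],**p)
togo(590,-138,190,-67.9)
E
```

```text
t: 3.85
eef_pos: [589.6, -139.5, 190.6]
tcp_rot: [3.141, -0.0, -1.194]
ft_force: [0.2, 0.0, 0.0]
opening: 0.998
t 3.9 at [ 591.5 -139.   190.6] yaw -68.9 go [-1.5  1.   0.6] dist 2 turn -1.0
```

View pics/w2.png

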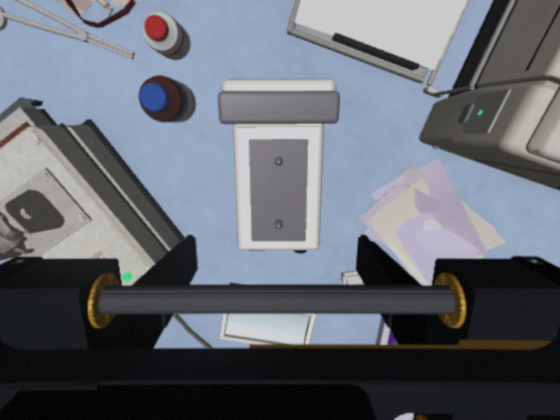

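```bash
python3 - <<'E'
from h import *
f=np.load('w2.npz'); p={k:f[k] for k in f}; p['k1']=float(p['k1'])
cv2.imwrite('pics/w2z.png',cv2.resize(p['pixels'][110:260,225:335][:,:,::-1],None,fx=4,fy=4,interpolation=cv2.INTER_CUBIC))
st={'eef_pos':f['st'][:3],'tcp_rot':f['st'][3:]}
print(st)
for z in (30,37,42):
    w=toz(p,[[279,161],[278.5,224]],z,st); print(z,w,w.mean(0),np.degrees(np.arctan2(*(w[0]-w[1])[[1,0]])),np.linalg.norm(w[0]-w[1]))
E
```

```text
{'eef_pos': array([ 589.64893446, -139.4843508 ,  190.6409289 ]), 'tcp_rot': array([ 3.14148500e+00, -1.89916257e-04, -1.19435211e+00])}
30 [[ 623.78300774 -128.02275442   30.        ]
 [ 557.83652759 -153.74986933   30.        ]] [ 590.80976766 -140.88631187   30.        ] 21.311807025922583 70.78716470173737
37 [[ 624.56212091 -127.65950926   37.        ]
 [ 560.01082231 -152.84233438   37.        ]] [ 592.28647161 -140.25092182   37.        ] 21.311807025922572 69.28957231379277
42 [[ 625.11863031 -127.40004843   42.        ]
 [ 561.56388997 -152.19409513   42.        ]] [ 593.34126014 -139.79707178   42.        ] 21.311807025922587 68.21986346526086
```

View pics/w2z.png

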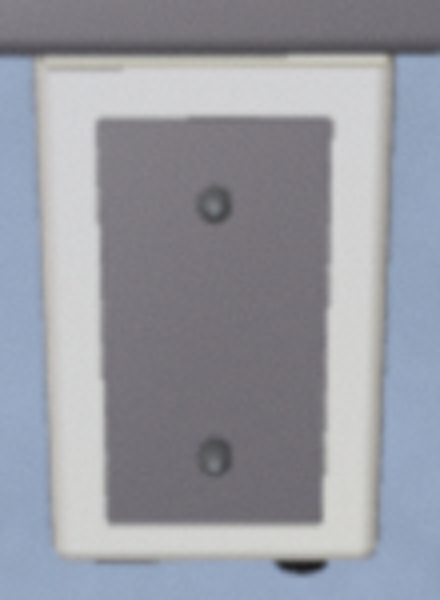

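```bash
python3 -c "
from h import *
togo(435.2,-185.3,90,11.3)"
```

```text
t 3.9 at [ 591.5 -139.   190.6] yaw -68.9 go [-13.2 162.6 100.4] dist 192 turn -80.2
```

```bash
python3 -m pendant '[[-2,20,12,-10],[-3,41,25,-20],[-5,61,38,-30],[-7,81,50,-40],[-8,102,62,-50],[-10,122,75,-60],[-12,142,88,-70],[-13,163,100,-80.2]]' 0; python3 -c "
from h import *
togo(435.2,-185.3,8,11.3)"
```

```text
t: 4.9
eef_pos: [433.6, -186.8, 90.2]
tcp_rot: [3.141, -0.001, 0.204]
ft_force: [0.6, 0.3, 0.1]
opening: 0.999
t 4.9 at [ 433.6 -186.8   90.2] yaw 11.7 go [ 1.8 -1.2 82.2] dist 82 turn 0.4
```

```bash
python3 -m pendant '[[2,-1,40,0.3],[2,-1,70,0.3],[2,-1,81,0.3],[2,-1,81,0.3]]' 0; python3 -m pendant '[[0,0,0,0],[0,0,0,0],[0,0,0,0],[0,0,0,0],[0,0,0,0]]' 1;python3 - <<'E'
from h import *
p=vision.read_camera('wrist'); save(p,'w3')
E
```

```text
t: 5.4
eef_pos: [435.0, -186.0, 9.2]
tcp_rot: [3.141, -0.001, 0.198]
ft_force: [-0.3, 0.6, -0.1]
opening: 1.002
t: 6.02
eef_pos: [435.1, -185.9, 9.3]
tcp_rot: [3.141, -0.001, 0.198]
ft_force: [-0.1, -0.2, 3.6]
opening: 0.588
```

View pics/w3.png

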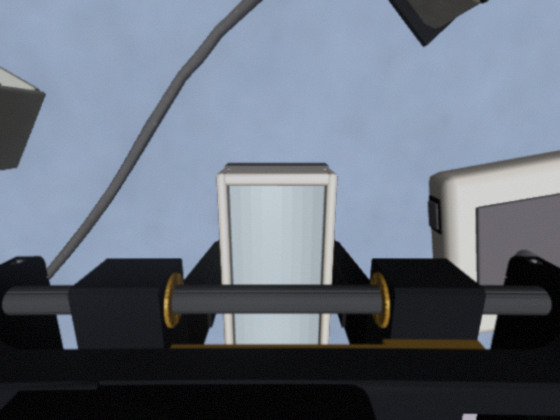

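The unit is gripped, at an opening of 56 mm. Its far rim end shows at row ~174. I'll check the offset along the jaw, then lift.

```bash
python3 - <<'E'
from h import *
s=env.state(); p=vision.read_camera('wrist')
w=toz(p,[[219,174],[277,174],[335,174],[277,186]],40,s)
print(((w-s['eef_pos'])@rot(s['tcp_rot'])).round(1))
E
python3 -m pendant '[[0,0,-30,0],[0,0,-70,0],[0,0,-75,0]]' 1
python3 -c "
from h import *
togo(592.3,-140.3,85,-68.4)"
```

```text
[[-24.9 -53.1 -30.7]
 [  1.5 -53.2 -30.7]
 [ 27.8 -53.2 -30.7]
 [  1.5 -47.6 -30.7]]
t: 6.5
eef_pos: [435.7, -186.3, 86.0]
tcp_rot: [3.139, -0.003, 0.198]
ft_force: [-0.4, 0.3, -2.6]
opening: 0.587
t 6.5 at [ 435.7 -186.3   86. ] yaw 11.4 go [162.6 -14.3   1.5] dist 163 turn 79.8
```

```bash
python3 -m pendant '[[20,-2,-3,10],[40,-4,-3,20],[61,-6,-3,30],[81,-8,-3,40],[101,-10,-3,50],[121,-12,-3,60],[142,-14,-3,70],[162,-15,0,79.8]]' 1
python3 -m pendant '[[0,0,0,0],[0,0,0,0]]' 1
python3 - <<'E'
from h import *
togo(591.8,-138.9,48,-68.4)
p=vision.read_camera('wrist'); save(p,'w4')
E
```

```text
t: 7.5
eef_pos: [591.8, -139.3, 84.9]
tcp_rot: [-3.14, -0.002, -1.2]
ft_force: [-0.7, 0.3, -2.2]
opening: 0.586
t: 7.75
eef_pos: [590.8, -139.2, 83.7]
tcp_rot: [3.141, -0.001, -1.197]
ft_force: [-0.0, -0.2, -1.7]
opening: 0.587
t 7.75 at [ 590.8 -139.2   83.7] yaw -68.6 go [ 0.1 -1.1 35.7] dist 36 turn -0.2
```

View pics/w4.png

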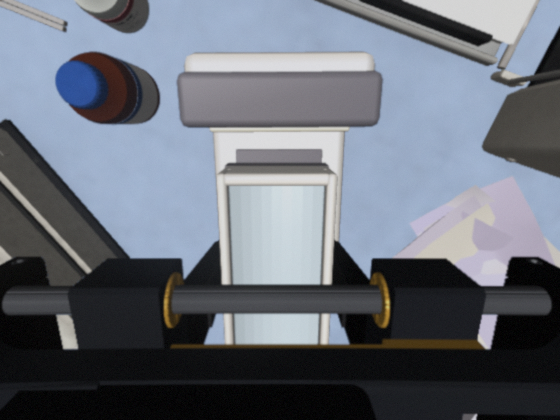

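The unit (centre col 277) is centred over the deck (centre col 278.5). Lowering it now.

```bash
python3 -m pendant '[[0,-1,15,0],[0,-1,28,0],[0,-1,35,0],[0,-1,37,0]]' 1
python3 -m pendant '[[0,0,3,0],[0,0,6,0],[0,0,8,0],[0,0,8,0]]' 1
```

```text
t: 8.3
eef_pos: [591.6, -139.0, 46.4]
tcp_rot: [3.141, -0.001, -1.197]
ft_force: [0.5, 0.2, -1.4]
opening: 0.589
t: 8.8
eef_pos: [591.6, -139.0, 39.3]
tcp_rot: [3.142, -0.001, -1.197]
ft_force: [-3.2, 1.2, 7.5]
opening: 0.59
```

```bash
python3 -m pendant '[[0,0,0,0],[0,0,0,0],[0,0,0,0],[0,0,0,0]]' 0
python3 -m pendant '[[0,0,-35,0],[0,0,-85,0],[0,0,-140,0],[0,0,-150,0],[0,0,-150,0]]' 0
python3 - <<'E'
from h import *
s=env.state();p=vision.read_camera('wrist'); save(p,'w5')
st=np.r_[s['eef_pos'],s['tcp_rot']]; np.savez('w5.npz',st=st,**p)
cv2.imwrite('pics/w5z.png',cv2.resize(p['pixels'][60:280,190:370][:,:,::-1],None,fx=2.7,fy=2.7,interpolation=cv2.INTER_CUBIC))
for d in vision.regions_of(p,'mirror_face')[:1]:
        m=d['pixels'].astype(np.uint8); c=max(cv2.findContours(m,0,1)[0],key=cv2.contourArea)
        w=toz(p,c.reshape(-1,2),70,s)
        print(d['confidence'],m.sum(),cv2.boundingRect(c),cv2.minAreaRect(w[:,:2].astype(np.float32)))
p=vision.read_camera('scene'); save(p,'s5')
E
```

```text
t: 9.3
eef_pos: [591.6, -139.0, 39.3]
tcp_rot: [3.142, -0.001, -1.197]
ft_force: [-0.7, -0.5, 0.2]
opening: 0.947
t: 9.93
eef_pos: [591.5, -138.8, 189.3]
tcp_rot: [-3.141, -0.001, -1.197]
ft_force: [-0.3, -0.5, -0.5]
opening: 0.998
0.74 6367 (247, 145, 60, 112) ((591.5551147460938, -138.1627197265625), (110.85797119140625, 55.663875579833984), 21.460268020629883)
```

View pics/w5z.png

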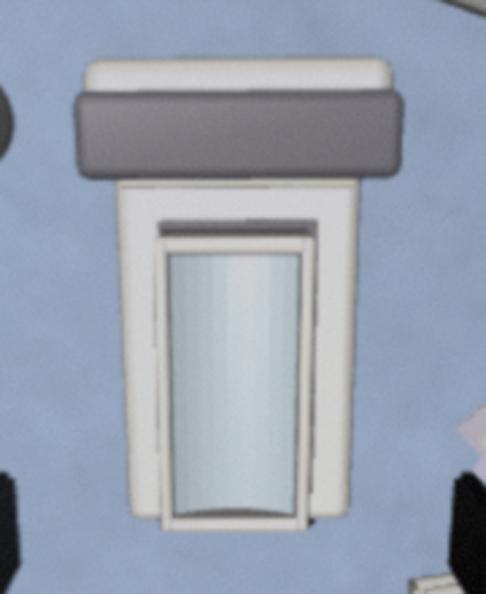

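View pics/s5.png

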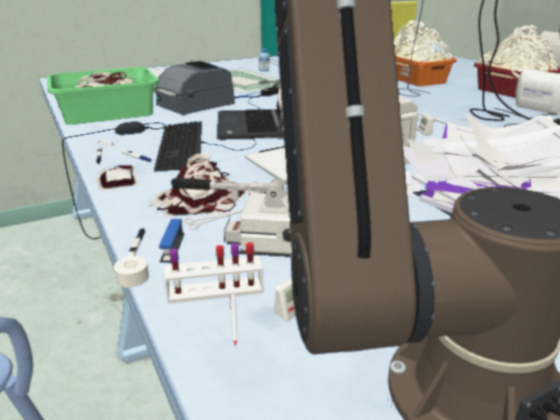

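The unit lies flat and aligned, with its rim measuring 110.9 x 55.7 at z=70, so it is seated. Next is the tube.

```bash
python3 -c "
from h import *
togo(409.5,296,205,-15)"
```

```text
t 10.07 at [ 591.  -138.7  187.5] yaw -68.6 go [-471.    10.4  -17. ] dist 471 turn -53.6
```

```bash
python3 -m pendant '[[-59,1,-17,-7],[-118,3,-17,-13],[-177,4,-17,-20],[-236,5,-17,-27],[-295,7,-17,-33],[-354,8,-17,-40],[-413,9,-17,-47],[-471,10,-17,-53.6]]' 0
python3 -m pendant '[[0,0,0,0],[0,0,0,0]]' 0
python3 - <<'E'
from h import *
togo(409.5,296,205,-15)
s=env.state();p=vision.read_camera('wrist'); save(p,'w6')
st=np.r_[s['eef_pos'],s['tcp_rot']]; np.savez('w6.npz',st=st,**p)
T=p['tool_from_camera']
for q in ['tube_mid','rack']:
  for d in vision.find_in(p,q)[:4]:
    w=rot(s['tcp_rot'])@(T[:3,:3]@np.array(d['at'])+T[:3,3])+s['eef_pos']; print(q,w.round(1),round(d['confidence'],2))
E
```

```text
t: 11.08
eef_pos: [408.7, 297.7, 203.9]
tcp_rot: [3.14, 0.004, -0.258]
ft_force: [0.1, 0.2, -0.5]
opening: 1.0
t: 11.32
eef_pos: [408.4, 297.5, 202.9]
tcp_rot: [3.138, 0.005, -0.258]
ft_force: [-0.4, -0.0, -0.6]
opening: 1.001
t 11.32 at [408.4 297.5 202.9] yaw -14.8 go [ 1.5  1.2 -2.2] dist 3 turn 0.2
tube_mid [411.7 303.7  97.3] 0.86
rack [401.3 264.8  52. ] 0.78
rack [660.9 185.    7. ] 0.72
```

View pics/w6.png

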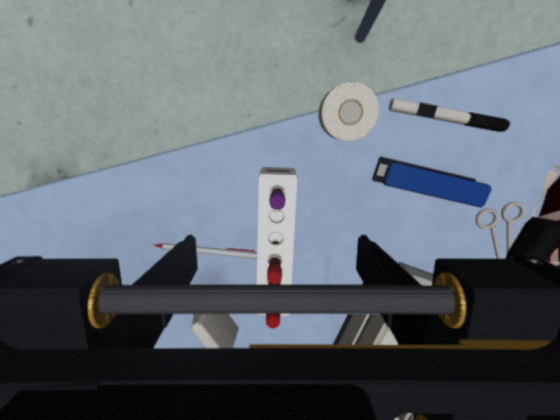

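```bash
python3 - <<'E'
from h import *
f=np.load('w6.npz'); p={k:f[k] for k in f}; p['k1']=float(p['k1']); st={'eef_pos':f['st'][:3],'tcp_rot':f['st'][3:]}
cv2.imwrite('pics/w6z.png',cv2.resize(p['pixels'][155:285,235:320][:,:,::-1],None,fx=4.5,fy=4.5,interpolation=cv2.INTER_CUBIC))
def tool(uv,z): return ((toz(p,uv,z,st)-st['eef_pos'])@rot(st['tcp_rot'])).round(1)
print('cap',toz(p,[[277,198]],94,st),tool([[277,198]],94))
print('rack corners',toz(p,[[259,174],[296,174]],54,st),tool([[259,174],[296,174],[258,280],[297,280]],54))
E
```

```text
cap [[410.88084558 305.15324379  94.        ]] [[  1.   -8.4 108.8]]
rack corners [[396.5825992  325.22975432  54.        ]
 [433.79854096 315.50503087  54.        ]] [[-17.7 -24.3 148.9]
 [ 20.8 -24.4 148.7]
 [-20.5  98.2 149.3]
 [ 24.1  97.9 149.1]]
```

View pics/w6z.png

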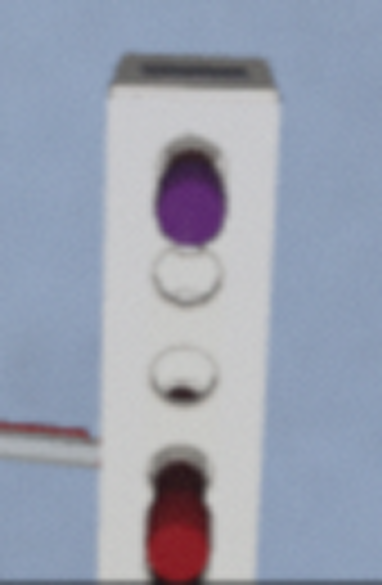

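The purple cap's top is centred at about (277,202). Its hole lies 17 mm in from the rack end edge (row 176).

```bash
python3 - <<'E'
from h import *
f=np.load('w6.npz'); p={k:f[k] for k in f}; p['k1']=float(p['k1']); st={'eef_pos':f['st'][:3],'tcp_rot':f['st'][3:]}
w=toz(p,[[277.2,202.3]],94,st)[0]; e=toz(p,[[277.5,175.7]],54,st)[0]
print(w,(w-st['eef_pos'])@rot(st['tcp_rot']),e,(e-st['eef_pos'])@rot(st['tcp_rot']))
togo(w[0],w[1],66,-14.8)
E
```

```text
[410.01524698 301.11225908  94.        ] [  1.23113477  -4.26168589 108.83364465] [414.74812388 318.6423107   54.        ] [  1.5397539  -22.55158196 148.77218856]
t 11.47 at [409.2 296.7 203.5] yaw -14.9 go [  0.3  -4.8 137.5] dist 138 turn -0.1
```

```bash
python3 -m pendant '[[0,-5,45,0],[0,-5,90,0],[0,-5,125,0],[0,-5,137,0],[0,-5,137,0]]' 0
python3 -m pendant '[[0,0,0,0],[0,0,0,0],[0,0,0,0],[0,0,0,0],[0,0,0,0],[0,0,0,0]]' 1
python3 - <<'E'
from h import *
s=env.state();p=vision.read_camera('wrist'); save(p,'w7')
E
```

```text
t: 12.1
eef_pos: [410.2, 300.9, 66.5]
tcp_rot: [3.139, 0.005, -0.261]
ft_force: [0.0, -0.1, 0.2]
opening: 1.002
t: 12.85
eef_pos: [410.2, 300.9, 66.5]
tcp_rot: [3.139, 0.005, -0.261]
ft_force: [-0.6, -0.4, 0.2]
opening: 0.427
```

View pics/w7.png

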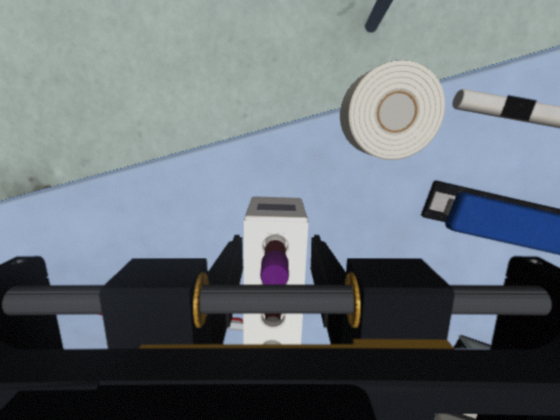

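```bash
python3 -m pendant '[[0,0,0,0],[0,0,0,0],[0,0,0,0],[0,0,0,0],[0,0,0,0]]' 1
python3 -m pendant '[[0,0,-15,0],[0,0,-40,0],[0,0,-56,0],[0,0,-58,0]]' 1
python3 - <<'E'
from h import *
s=env.state();p=vision.read_camera('wrist'); save(p,'w8')
p=vision.read_camera('scene'); save(p,'s8'); cv2.imwrite('pics/s8z.png',cv2.resize(p['pixels'][190:350,110:320][:,:,::-1],None,fx=3.5,fy=3.5,interpolation=cv2.INTER_CUBIC))
E
```

```text
t: 13.52
eef_pos: [410.2, 300.9, 66.5]
tcp_rot: [3.139, 0.005, -0.261]
ft_force: [0.3, 0.6, -0.1]
opening: 0.151
t: 14.02
eef_pos: [411.0, 301.2, 126.1]
tcp_rot: [3.141, 0.003, -0.261]
ft_force: [-1.2, 0.2, -0.2]
opening: 0.154
```

View pics/w8.png

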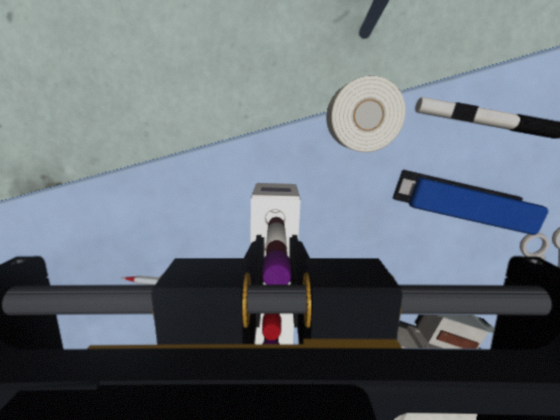

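View pics/s8z.png

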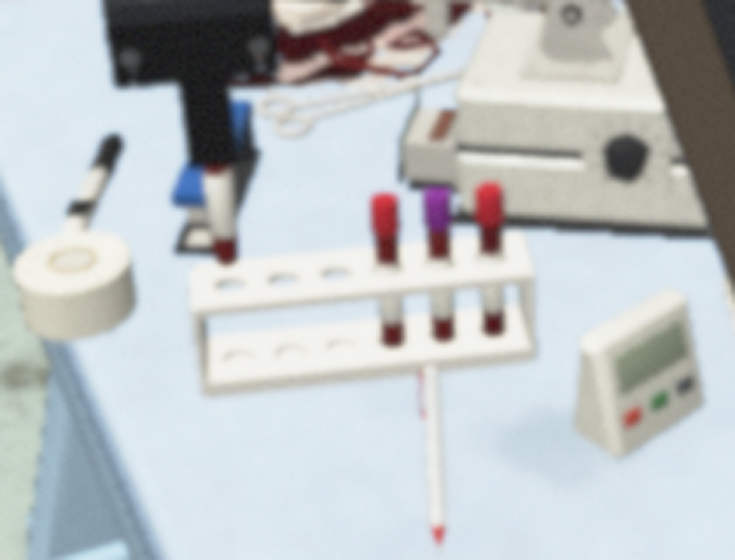

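```bash
python3 -m pendant '[[0,-17,-3,0],[0,-34,-3,0],[0,-34,-3,0],[0,-34,20,0],[0,-34,43,0],[0,-34,45,0]]' 1
python3 -m pendant '[[0,6,0,0],[0,13,0,0],[0,20,0,0],[0,26,0,0],[0,32,0,0],[0,38,0,0],[0,44,0,0],[0,44,0,0]]' 1
python3 - <<'E'
from h import *
togo(411,301.2,81,-14.9)
p=vision.read_camera('scene'); save(p,'s9'); cv2.imwrite('pics/s9z.png',cv2.resize(p['pixels'][190:350,110:320][:,:,::-1],None,fx=3.5,fy=3.5,interpolation=cv2.INTER_CUBIC))
E
```

```text
t: 14.88
eef_pos: [418.3, 333.3, 78.4]
tcp_rot: [3.137, 0.006, -0.261]
ft_force: [0.3, 0.8, -0.5]
opening: 0.156
t: 15.88
eef_pos: [406.8, 290.3, 79.0]
tcp_rot: [3.137, 0.006, -0.262]
ft_force: [-0.5, 1.4, 2.8]
opening: 0.147
t 15.88 at [406.8 290.3  79. ] yaw -15.0 go [  1.2 -11.6  -2.1] dist 12 turn -0.1
```

View pics/s9z.png

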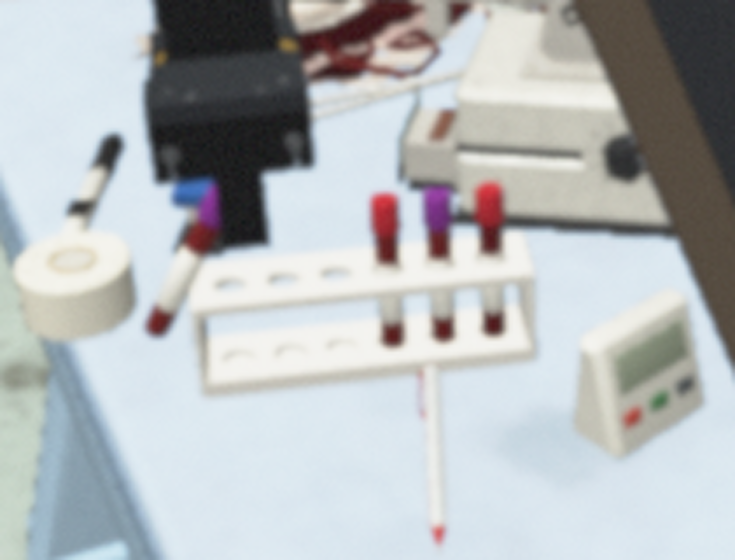

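The tube has tilted (end at (157,325), cap at (210,205)), but the cap sits at the finger's edge, so it may have slipped sideways. Checking with the wrist camera.

```bash
python3 - <<'E'
from h import *
s=env.state()
p=vision.read_camera('wrist'); save(p,'w9'); cv2.imwrite('pics/w9z.png',cv2.resize(p['pixels'][170:310,190:360][:,:,::-1],None,fx=4,fy=4,interpolation=cv2.INTER_CUBIC))
print(s['ft_force'],s['opening'])
E
```

```text
[1.16786216 0.41964524 1.47554844] 0.15019298217011637
```

View pics/w9z.png

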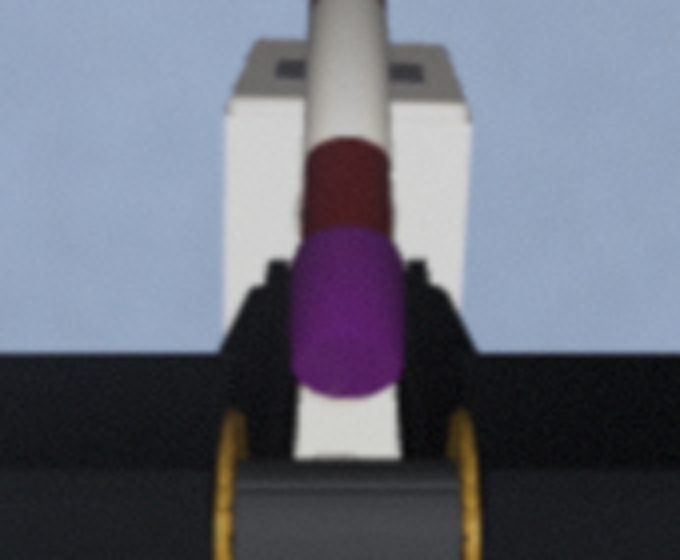

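```bash
cat >> h.py <<'E'
def toplane(p,uv,s,x0=0):
    "pixel of a fixed camera -> tool coords on plane tool x = x0"
    r=rays(p,uv); o=-p['R'].T@p['t']; d=r@p['R']; R=rot(s['tcp_rot'])
    o=R.T@(o-s['eef_pos']); d=d@R
    return o+d*((x0-o[0])/d[:,0])[:,None]
def rays_w(p,uv,s,x0=0):
    T=p['tool_from_camera']; d=rays(p,uv)@T[:3,:3].T; o=T[:3,3]
    return o+d*((x0-o[0])/d[:,0])[:,None]
E
python3 - <<'E'
from h import *
s=env.state(); p=vision.read_camera('scene'); save(p,'s10')
z=p['pixels'][230:300,140:190]
cv2.imwrite('pics/s10z.png',cv2.resize(z[:,:,::-1],None,fx=8,fy=8,interpolation=cv2.INTER_CUBIC))
z=lambda a,b:(110+a/3.5,190+b/3.5)
print(toplane(p,[z(157,328),z(200,240),z(208,215),z(215,188)],s).round(1))
E
```

```text
[[  0.  -46.7  47.4]
 [  0.  -20.6   0.2]
 [  0.  -15.3 -13.2]
 [  0.  -10.5 -27.6]]
```

View pics/s10z.png

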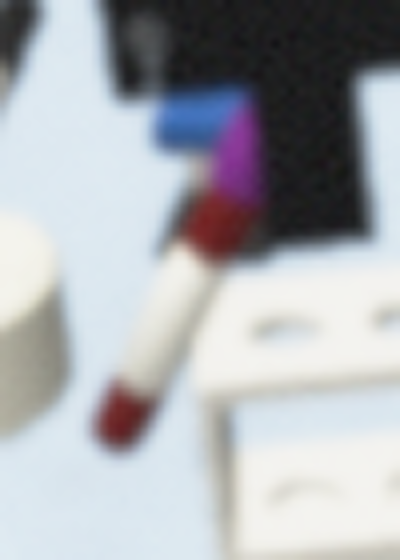

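```bash
python3 - <<'E'
from h import *
p=vision.read_camera('scene')
z=lambda a,b:(110+a/3.5,190+b/3.5)
s={'eef_pos':np.array([411,301.2,126.1]),'tcp_rot':[3.141,.003,-.261]}
print(toplane(p,[z(220,168),z(222,200),z(228,255)],s).round(1))
pw=vision.read_camera('wrist'); s=env.state()
# wrist: cap top edge etc at assumed tool z
for uv in [(276.7,227),(276.7,268.7),(276.7,262)]:
    r=rays(pw,[uv])@pw['tool_from_camera'][:3,:3].T; o=pw['tool_from_camera'][:3,3]
    print(uv,[ (zz,(o+r[0]*(zz-o[2])/r[0][2])[:2].round(1)) for zz in (-35,-28,-20,-10,0)])
uv=(277,282) # w8 cap top lower edge
r=rays(pw,[uv])@pw['tool_from_camera'][:3,:3].T; print('w8',o+r[0]*(-28-o[2])/r[0][2])
print(s['ft_force'])
E
```

```text
[[ 0.   4.   9.6]
 [ 0.   3.2 27.2]
 [ 0.   3.1 58.4]]
(276.7, 227) [(-35, array([  0.8, -29.6])), (-28, array([  0.8, -27.2])), (-20, array([  0.8, -24.4])), (-10, array([  0.8, -21. ])), (0, array([  0.8, -17.5]))]
(276.7, 268.7) [(-35, array([ 0.9, -8.5])), (-28, array([ 0.9, -5. ])), (-20, array([ 0.9, -1. ])), (-10, array([0.9, 4.1])), (0, array([0.9, 9.1]))]
(276.7, 262) [(-35, array([  0.9, -12. ])), (-28, array([ 0.9, -8.7])), (-20, array([ 0.9, -4.9])), (-10, array([ 0.9, -0.1])), (0, array([0.9, 4.7]))]
w8 [  1.02959666   2.47344984 -28.        ]
[0.43868104 1.39904089 1.68669284]
```

The tube tilted to about 29°, but it also slipped about 10 mm towards the pad edge. I won't push further here. I'll carry it over the sealer and lean it against the back wall of the lamp head, where it can be regripped properly.

```bash
python3 -m pendant '[[0,-1,-8,0],[0,-1,-25,0],[0,-1,-50,0],[0,-1,-80,0],[0,-1,-110,0],[0,-1,-130,0],[0,-1,-135,0]]' 1
python3 - <<'E'
from h import *
togo(704,-68,215,-68.5)
p=vision.read_camera('scene'); save(p,'s11')
p=vision.read_camera('wrist'); save(p,'w11')
E
```

```text
t: 17.0
eef_pos: [408.3, 292.3, 214.9]
tcp_rot: [3.138, 0.005, -0.261]
ft_force: [1.0, -0.3, -0.8]
opening: 0.154
t 17.0 at [408.3 292.3 214.9] yaw -14.9 go [378.6 271.9  -1. ] dist 466 turn 53.6
```

View pics/s11.png

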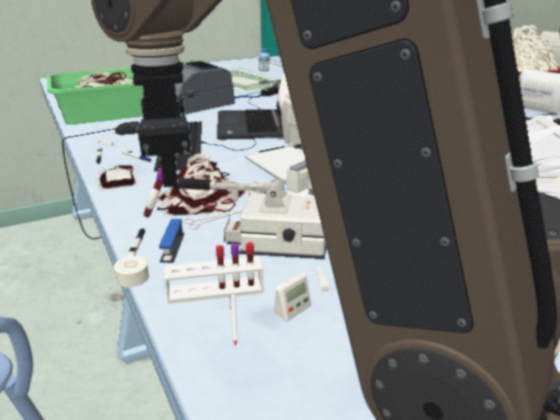

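View pics/w11.png

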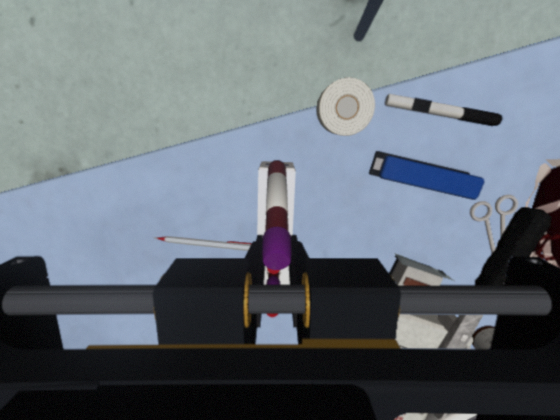

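```bash
python3 -m pendant '[[15,10,0,3],[45,32,0,8],[85,61,0,14],[130,93,0,20],[175,125,0,27],[220,158,0,33],[265,190,0,40],[305,219,0,46]]' 1; python3 -c "
from h import *
togo(704,-68,215,-68.5)"
```

```text
t: 18.1
eef_pos: [647.2, -1.2, 211.6]
tcp_rot: [3.132, 0.002, -1.071]
ft_force: [-0.8, 0.8, 0.2]
opening: 0.147
t 18.1 at [647.2  -1.2 211.6] yaw -61.3 go [ 85.9 -17.8  -3.8] dist 88 turn 7.2
```

```bash
python3 -m pendant '[[35,-7,-2,4],[65,-13,-4,7],[86,-18,-4,7],[86,-18,-4,7],[86,-18,-4,7]]' 1; python3 - <<'E'
from h import *
togo(704,-68,215,-68.5)
s=env.state()
p=vision.read_camera('wrist'); save(p,'w12');np.savez('w12.npz',st=np.r_[s['eef_pos'],s['tcp_rot']],**p)
p=vision.read_camera('top'); cv2.imwrite('pics/t12.png',cv2.resize(p['pixels'][80:280,260:460][:,:,::-1],None,fx=3,fy=3))
p=vision.read_camera('scene'); cv2.imwrite('pics/s12.png',cv2.resize(p['pixels'][50:300,150:400][:,:,::-1],None,fx=2.4,fy=2.4))
E
```

```text
t: 18.73
eef_pos: [703.6, -68.2, 214.4]
tcp_rot: [3.131, 0.001, -1.194]
ft_force: [-0.7, -0.1, -0.1]
opening: 0.15
t 18.73 at [703.6 -68.2 214.4] yaw -68.4 go [-0.  -0.4 -0.6] dist 1 turn 0.1
```

View pics/w12.png

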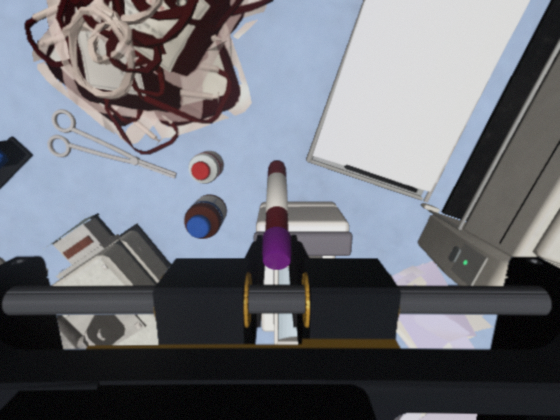

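View pics/t12.png

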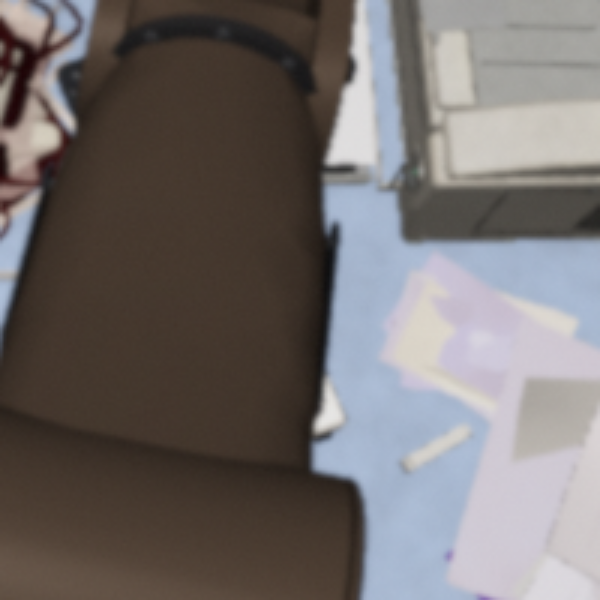

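View pics/s12.png

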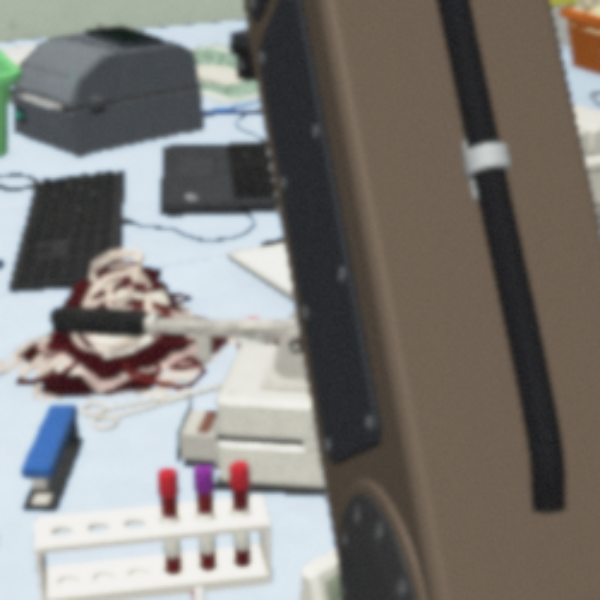

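```bash
cat >> h.py <<'E'
EX=np.array([np.cos(np.radians(21.5)),np.sin(np.radians(21.5)),0]);EY=np.array([-EX[1],EX[0],0]);O=np.array([591.8,-139,0])
def V(x,y,z): return O+EX*x+EY*y+np.array([0,0,z])
def inV(w): d=np.asarray(w)-O; return np.array([d@EX,d@EY,d[2]])
def load(n):
    f=np.load(n); p={k:f[k] for k in f}; p['k1']=float(p['k1']); return p,{'eef_pos':f['st'][:3],'tcp_rot':f['st'][3:]}
E
python3 - <<'E'
from h import *
p,s=load('w12.npz')
print(inV(s['eef_pos']))
print(proj(p,[V(109,48,0),V(109,-48,0),V(109,48,96),V(109,-48,96),V(72,48,96),V(72,-48,96)],s).round(0))
cv2.imwrite('pics/w12z.png',cv2.resize(p['pixels'][140:300,230:370][:,:,::-1],None,fx=4,fy=3.7,interpolation=cv2.INTER_CUBIC))
E
```

```text
[130.01272144  24.92179785 214.41186788]
[[259. 199.]
 [334. 199.]
 [254. 223.]
 [352. 223.]
 [255. 257.]
 [349. 258.]]
```

View pics/w12z.png

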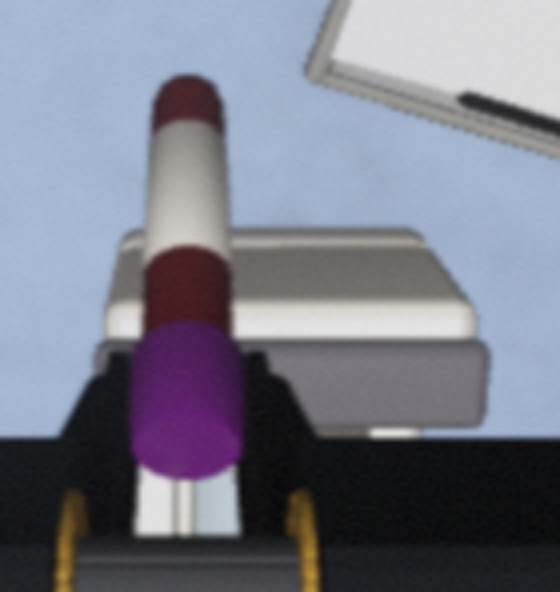

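```bash
cat >> h.py <<'E'
from scipy.optimize import least_squares
def tubefit(p,rEnd,rCapB,rCapT,z0=None):
    "rows: end tip, cap bottom (camera side), cap top rim (far side). returns cap-mid (y,z) tool, tilt deg (end to -y)"
    T=p['tool_from_camera']
    def row(X): 
        c=(X-T[:3,3])@T[:3,:3]; sl=c[:,:2]/c[:,2:]; sl=sl*(1+p['k1']*(sl**2).sum(1,keepdims=True)); return sl[:,1]*p['intrinsics'][1,1]+p['intrinsics'][1,2]
    def model(v):
        y,z,th=v; u=np.array([1.4,np.sin(th),-np.cos(th)]); u[0]=0; n=np.array([0,np.cos(th),np.sin(th)]); c=np.array([1.2,y,z])
        a=c-9*u-7.8*n; b=c+9*u+7.8*n
        ph=np.linspace(0,2*np.pi,60); e=c-72.5*u+6.5*(np.cos(ph)[:,None]*u+np.sin(ph)[:,None]*n)
        return np.array([row(e).min(),row(a[None])[0],row(b[None])[0]])
    f=lambda v:np.r_[model(v)-[rEnd,rCapB,rCapT], 0 if z0 is None else (v[1]-z0)*1.0]
    r=least_squares(f,[-8,-20,.5]); y,z,th=r.x
    print('capmid y,z',y.round(1),z.round(1),'tilt',np.degrees(th).round(1),'res',r.fun.round(2)); return r.x
E
python3 - <<'E'
from h import *
p,s=load('w12.npz')
tubefit(p,160.3,226.5,269); tubefit(p,160.3,226.5,269,-20);tubefit(p,160.3,227.5,268)
print(p['intrinsics'][0,0])
E
```

```text
capmid y,z -7.9 -8.1 tilt 28.8 res [-0. -0. -0.  0.]
capmid y,z -12.8 -19.5 tilt 25.5 res [ 0.01 -1.63  1.65  0.49]
capmid y,z -4.6 -0.5 tilt 31.1 res [-0.  0.  0.  0.]
309.0087891090412
```

```bash
python3 -m pendant '[[0,2,30,0],[0,5,70,0],[0,8,110,0],[0,8,140,0],[0,8,150,0],[0,8,154,0],[0,8,154,0]]' 1
python3 -m pendant '[[0,0,2,0],[0,0,4,0],[0,0,4,0]]' 1
python3 - <<'E'
from h import *
s=env.state(); print(inV(s['eef_pos']),s['ft_force'])
p=vision.read_camera('wrist'); save(p,'w13');np.savez('w13.npz',st=np.r_[s['eef_pos'],s['tcp_rot']],**p)
E
```

```text
t: 19.75
eef_pos: [695.5, -70.8, 62.5]
tcp_rot: [3.133, -0.0, -1.192]
ft_force: [0.0, 0.4, -0.7]
opening: 0.148
t: 20.12
eef_pos: [695.4, -70.8, 58.5]
tcp_rot: [3.133, -0.0, -1.192]
ft_force: [0.1, -0.3, -0.1]
opening: 0.151
[121.37854769  25.44958336  58.52739304] [ 0.06301997 -0.2806237  -0.11801958]
```

View pics/w13.png

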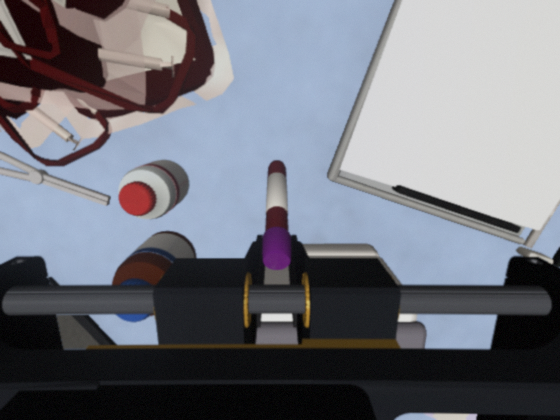

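```bash
python3 -m pendant '[[0,0,2,0],[0,0,4,0],[0,0,4,0]]' 1; python3 -m pendant '[[0,0,2,0],[0,0,3,0],[0,0,3,0]]' 1
```

```text
t: 20.55
eef_pos: [695.4, -70.9, 54.5]
tcp_rot: [3.133, -0.0, -1.192]
ft_force: [-0.8, -0.6, 1.4]
opening: 0.151
t: 20.92
eef_pos: [695.6, -71.4, 53.5]
tcp_rot: [3.134, -0.001, -1.192]
ft_force: [-6.9, -1.7, 16.6]
opening: 0.15
```

```bash
python3 -m pendant '[[0,0,-2,0],[0,0,-2,0]]' 1; python3 -m pendant '[[0,0,0,0],[0,0,0,0],[0,0,0,0],[0,0,0,0]]' 0.75
python3 - <<'E'
from h import *
s=env.state(); print(inV(s['eef_pos']),s['ft_force'])
p=vision.read_camera('wrist'); save(p,'w14');np.savez('w14.npz',st=np.r_[s['eef_pos'],s['tcp_rot']],**p)
cv2.imwrite('pics/w14z.png',cv2.resize(p['pixels'][140:300,210:350][:,:,::-1],None,fx=4,fy=3.7,interpolation=cv2.INTER_CUBIC))
E
```

```text
t: 21.18
eef_pos: [695.8, -71.4, 55.6]
tcp_rot: [3.135, -0.002, -1.192]
ft_force: [-0.8, -0.4, -0.5]
opening: 0.149
t: 21.68
eef_pos: [695.7, -71.4, 55.5]
tcp_rot: [3.134, -0.002, -1.192]
ft_force: [0.1, -0.3, -0.3]
opening: 0.249
[121.47365994  24.82909568  55.53390935] [ 0.07060065 -0.28637744 -0.2549393 ]
```

View pics/w14z.png

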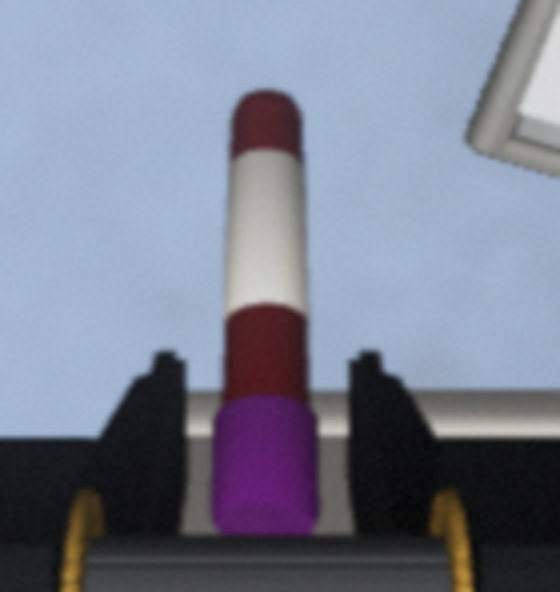

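The tube now leans stably against the lamp's back wall, from cap (265,255) up to end (265,165). I'll measure its tilt using the known bench height.

```bash
python3 - <<'E'
from h import *
p,s=load('w14.npz'); Tz=s['eef_pos'][2]
T=p['tool_from_camera']
def row(X):
    c=(X-T[:3,3])@T[:3,:3]; sl=c[:,:2]/c[:,2:]; sl=sl*(1+p['k1']*(sl**2).sum(1,keepdims=True)); return sl[:,1]*309+p['intrinsics'][1,2]
def model(v):
    ye,th=v; u=np.array([0,np.sin(th),-np.cos(th)]); n=np.array([0,np.cos(th),np.sin(th)]); e0=np.array([1.2,ye,Tz-6.5])
    ph=np.linspace(0,2*np.pi,90); e=e0+6.5*(np.cos(ph)[:,None]*u+np.sin(ph)[:,None]*n)
    return np.array([row(e).min(), row((e0+63.5*u-7.8*n)[None])[0], row((e0+81.5*u+7.8*n)[None])[0]])
obs=[164.3,247.3,284]
for w in ([1,1,1],[1,1,0]):
    r=least_squares(lambda v:(model(v)-obs)*w,[-50,.6]); ye,th=r.x
    print('end y',ye,'tilt',np.degrees(th),r.fun,'capmid',ye+72.5*np.sin(th),Tz-6.5-72.5*np.cos(th),'mid',ye+37.5*np.sin(th),Tz-6.5-37.5*np.cos(th),'rim y',ye+81.5*np.sin(th)+7.8*np.cos(th))
E
```

```text
end y -41.41436440833744 tilt 38.61899428360538 [-0.92137024 -1.46240501  2.37163908] capmid 3.83568745949767 -7.6113270455772195 mid -18.009165166353764 19.734649143888603 rim y 15.547181399797562
end y -40.75911406197316 tilt 38.970627905994796 [0. 0. 0.] capmid 4.837724591698702 -7.332555016162573 mid -17.17454234455668 19.878841572896178 rim y 16.562275900868887
```

The lean is about 39°. I'll regrip at the tube's middle, shift it 6 mm off the wall and let it lean again, aiming for 45°.

```bash
python3 -m pendant '[[0,-6,10,0],[0,-12,24,0],[0,-17,36,0],[0,-18,39,0],[0,-18,39,0]]' 0.75; python3 -m pendant '[[0,0,0,0],[0,0,0,0],[0,0,0,0],[0,0,0,0]]' 1
python3 -m pendant '[[0,0,-4,0],[0,-4,-5,0],[0,-7,-5,0],[0,-7,-5,0]]' 1
python3 - <<'E'
from h import *
s=env.state(); print(inV(s['eef_pos']),s['ft_force'])
p=vision.read_camera('wrist'); save(p,'w15');np.savez('w15.npz',st=np.r_[s['eef_pos'],s['tcp_rot']],**p)
cv2.imwrite('pics/w15z.png',cv2.resize(p['pixels'][140:300,210:350][:,:,::-1],None,fx=4,fy=3.7,interpolation=cv2.INTER_CUBIC))
E
```

```text
t: 22.35
eef_pos: [712.2, -64.8, 16.0]
tcp_rot: [3.134, -0.001, -1.192]
ft_force: [-0.1, -0.3, 0.7]
opening: 0.25
t: 22.85
eef_pos: [712.2, -64.9, 16.2]
tcp_rot: [3.134, -0.001, -1.192]
ft_force: [-0.0, 0.3, 0.4]
opening: 0.131
t: 23.35
eef_pos: [719.0, -62.1, 21.1]
tcp_rot: [3.134, -0.002, -1.192]
ft_force: [-0.2, 0.0, -0.4]
opening: 0.133
[146.51551918  24.90116696  21.09589045] [-0.22460212  0.00158077 -0.42335945]
```

View pics/w15z.png

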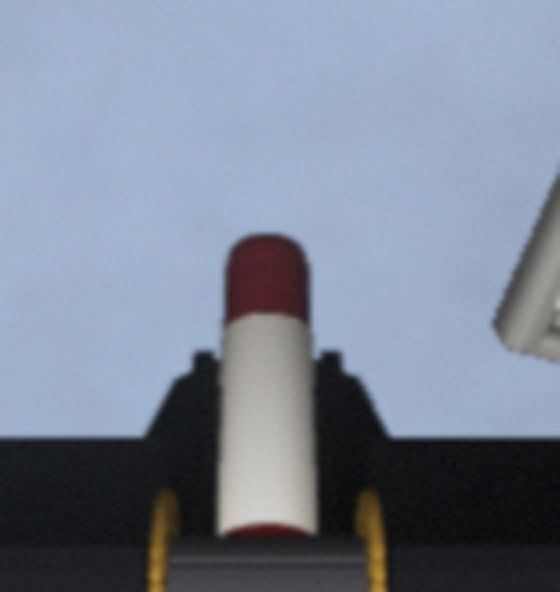

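```bash
python3 -m pendant '[[0,0,3,0],[0,0,4.5,0],[0,0,4.5,0]]' 1; python3 -m pendant '[[0,0,0,0],[0,0,0,0],[0,0,0,0],[0,0,0,0]]' 0.75
python3 - <<'E'
from h import *
s=env.state(); print(inV(s['eef_pos']),s['ft_force'])
p=vision.read_camera('wrist'); save(p,'w16');np.savez('w16.npz',st=np.r_[s['eef_pos'],s['tcp_rot']],**p)
cv2.imwrite('pics/w16z.png',cv2.resize(p['pixels'][140:300,210:350][:,:,::-1],None,fx=4,fy=3.7,interpolation=cv2.INTER_CUBIC))
E
```

```text
t: 23.78
eef_pos: [718.6, -62.2, 16.3]
tcp_rot: [3.134, -0.001, -1.192]
ft_force: [-0.4, 0.3, 1.0]
opening: 0.134
t: 24.28
eef_pos: [718.7, -62.2, 16.4]
tcp_rot: [3.134, -0.001, -1.192]
ft_force: [-0.1, 0.4, 0.2]
opening: 0.244
[146.18294584  24.92465471  16.39773835] [-0.08617655  0.43884997  0.22753212]
```

View pics/w16z.png

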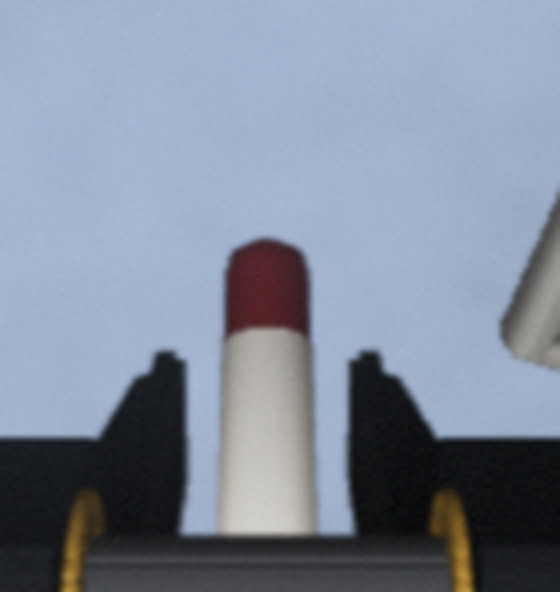

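```bash
python3 - <<'E'
from h import *
def mk(n):
    p,s=load(n); Tz=s['eef_pos'][2]; T=p['tool_from_camera']
    def row(X):
        c=(X-T[:3,3])@T[:3,:3]; sl=c[:,:2]/c[:,2:]; sl=sl*(1+p['k1']*(sl**2).sum(1,keepdims=True)); return sl[:,1]*309+p['intrinsics'][1,2]
    def model(ye,th,sb):
        u=np.array([0,np.sin(th),-np.cos(th)]); n=np.array([0,np.cos(th),np.sin(th)]); e0=np.array([1.2,ye,Tz-6.5])
        ph=np.linspace(0,2*np.pi,90); e=e0+6.5*(np.cos(ph)[:,None]*u+np.sin(ph)[:,None]*n)
        return row(e).min(), row((e0+sb*u-6.5*n)[None])[0]
    return model,p,s
m,p,s=mk('w14.npz')
r=least_squares(lambda v:np.array(m(v[0],np.radians(39),v[1]))-[164.3,181],[-41,15]); print(r.x); sb=r.x[1]
m,p,s=mk('w16.npz')
r=least_squares(lambda v:np.array(m(v[0],v[1],sb))-[204.6,228.6],[-30,.7]); ye,th=r.x
print('end y',ye,'tilt',np.degrees(th),'mid',ye+37.5*np.sin(th), s['eef_pos'][2]-6.5-37.5*np.cos(th))
d=inV(s['eef_pos'])[0]-ye-109; print('end dist wall',d, 'geom tilt',[np.degrees(least_squares(lambda t:81.5*np.sin(t)+7.8*np.cos(t)-d-k,[.7]).x[0]) for k in (0,3)])
E
```

```text
[-40.75905765  12.54004072]
end y -21.50624133765139 tilt 42.984110301649665 mid 4.0610902613215245 -17.535117044862115
end dist wall 58.68918717448207 geom tilt [np.float64(40.327100421345904), np.float64(43.42582930221135)]
```

```bash
python3 -m pendant '[[0,4,1.5,0],[0,4,1.5,0],[0,4,1.5,0]]' 0.75; python3 -m pendant '[[0,0,0,0],[0,0,0,0],[0,0,0,0],[0,0,0,0]]' 1
python3 -m pendant '[[0,0,-5,0],[0,-2,-15,0],[0,-5,-35,0],[0,-5,-65,0],[0,-5,-100,0],[0,-5,-135,0],[0,-5,-150,0],[0,-5,-150,0]]' 1
python3 - <<'E'
from h import *
s=env.state(); print(inV(s['eef_pos']),s['ft_force'])
w=V(0,0,131); togo(w[0],w[1],w[2],-68.5)
p=vision.read_camera('wrist'); save(p,'w17');np.savez('w17.npz',st=np.r_[s['eef_pos'],s['tcp_rot']],**p)
E
```

```text
t: 24.7
eef_pos: [714.9, -63.8, 14.9]
tcp_rot: [3.134, -0.001, -1.192]
ft_force: [-0.7, 0.1, 0.3]
opening: 0.248
t: 25.2
eef_pos: [715.0, -63.8, 14.9]
tcp_rot: [3.134, -0.001, -1.192]
ft_force: [0.0, -0.6, 0.0]
opening: 0.131
t: 26.2
eef_pos: [720.8, -61.3, 165.7]
tcp_rot: [3.135, -0.002, -1.192]
ft_force: [0.1, 0.1, -0.5]
opening: 0.132
[148.52556417  25.05414557 165.72392473] [ 0.10070099  0.09707447 -0.52844032]
t 26.2 at [720.8 -61.3 165.7] yaw -68.3 go [ 24.5 148.4  35.7] dist 155 turn 0.2
```

View pics/w17.png

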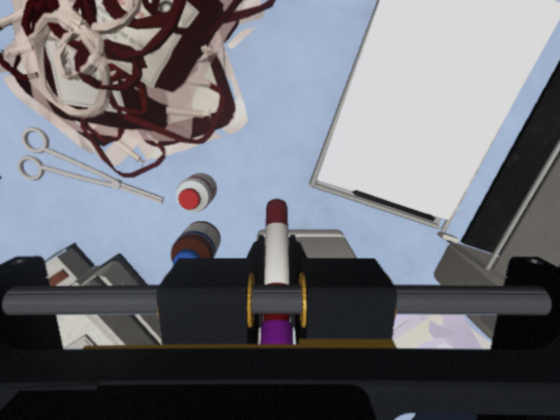

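```bash
python3 -m pendant '[[4,20,0,0],[10,55,0,0],[17,95,2,0],[22,125,15,0.2],[24.5,143,30,0.2],[24.5,148.4,35,0.2],[24.5,148.4,35.5,0.2],[24.5,148.4,35.5,0.2]]' 1
python3 - <<'E'
from h import *
s=env.state(); print(inV(s['eef_pos']),s['ft_force'],s['tcp_rot'])
p=vision.read_camera('wrist'); save(p,'w18');np.savez('w18.npz',st=np.r_[s['eef_pos'],s['tcp_rot']],**p)
p=vision.read_camera('scene'); save(p,'s18')
p=vision.read_camera('top'); save(p,'t18')
E
```

```text
t: 27.25
eef_pos: [591.9, -138.7, 130.1]
tcp_rot: [3.134, -0.001, -1.195]
ft_force: [-1.2, -0.7, 1.0]
opening: 0.128
[  0.25231957   0.27114957 130.12902615] [-1.24103267 -0.73857278  0.97543546] [ 3.13378915e+00 -1.20867803e-03 -1.19521928e+00]
```

View pics/w18.png

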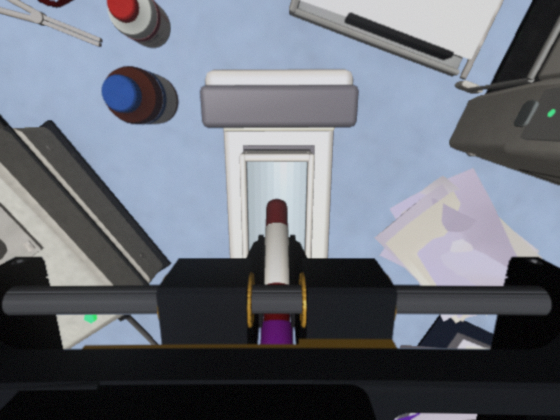

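View pics/s18.png

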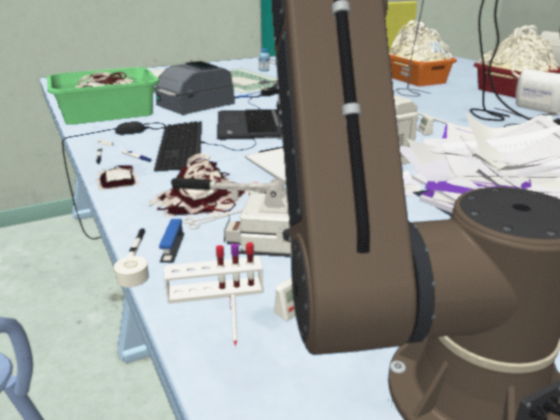

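View pics/t18.png

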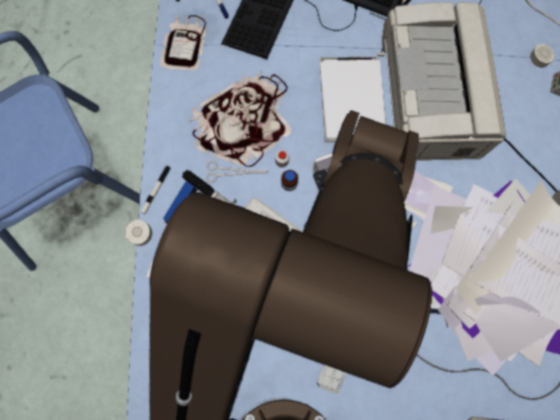

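```bash
python3 - <<'E'
from h import *
p,s=load('w18.npz')
cv2.imwrite('pics/w18z.png',cv2.resize(p['pixels'][190:345,220:335][:,:,::-1],None,fx=5,fy=3.8,interpolation=cv2.INTER_CUBIC))
T=p['tool_from_camera']
def row(X):
    c=(X-T[:3,3])@T[:3,:3]; sl=c[:,:2]/c[:,2:]; sl=sl*(1+p['k1']*(sl**2).sum(1,keepdims=True)); return sl[:,1]*309+p['intrinsics'][1,2]
for dz in (0,-3,3):
  for th in np.radians([35,40,43,45,50]):
    u=np.array([0,np.sin(th),-np.cos(th)]); n=np.array([0,np.cos(th),np.sin(th)]); m=np.array([1.2,0,-19+dz]); e0=m-37.5*u
    ph=np.linspace(0,2*np.pi,90); e=e0+6.5*(np.cos(ph)[:,None]*u+np.sin(ph)[:,None]*n)
    print(dz,round(np.degrees(th)),'tip %.1f bound %.1f capB %.1f'%(row(e).min(),row((e0+12.5*u-6.5*n)[None])[0],row((m+26*u-7.8*n)[None])[0]))
E
```

```text
0 35 tip 203.8 bound 224.5 capB 311.6
0 40 tip 200.5 bound 223.2 capB 314.7
0 43 tip 198.7 bound 222.6 capB 316.3
0 45 tip 197.5 bound 222.2 capB 317.3
0 50 tip 194.8 bound 221.5 capB 319.5
-3 35 tip 205.1 bound 226.2 capB 315.5
-3 40 tip 201.8 bound 224.9 capB 318.6
-3 43 tip 199.9 bound 224.3 capB 320.3
-3 45 tip 198.7 bound 223.9 capB 321.3
-3 50 tip 196.0 bound 223.2 capB 323.4
3 35 tip 202.6 bound 222.9 capB 307.9
3 40 tip 199.3 bound 221.6 capB 310.9
3 43 tip 197.5 bound 220.9 capB 312.5
3 45 tip 196.3 bound 220.5 capB 313.5
3 50 tip 193.7 bound 219.9 capB 315.7
```

View pics/w18z.png

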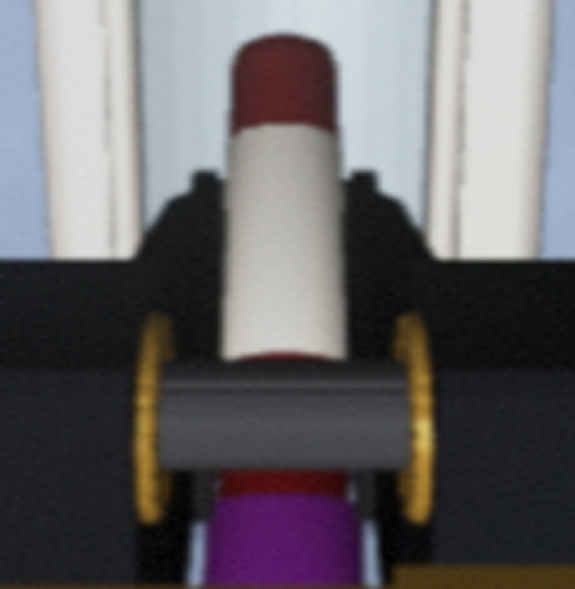

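The tip (row 199.5), band (223.7) and cap edge (320.3) fit a tilt of about 43.5° with the tube's middle at z≈150. I'll let it settle, check once more and hand in.

```bash
python3 -m pendant '[[0,0,0,0],[0,0,0,0],[0,0,0,0],[0,0,0,0],[0,0,0,0],[0,0,0,0]]' 1
python3 - <<'E'
from h import *
s=env.state(); print(inV(s['eef_pos']).round(1),s['ft_force'].round(1),np.abs(s['qvel']).max().round(4),s['opening'])
p=vision.read_camera('wrist'); p0=load('w18.npz')[0]; print(np.abs(p['pixels'].astype(int)-p0['pixels']).mean())
print(job.job_done())
E
```

```text
t: 28.15
eef_pos: [591.7, -138.7, 130.3]
tcp_rot: [3.134, -0.001, -1.195]
ft_force: [-1.2, 0.3, -0.2]
opening: 0.132
[  0.    0.3 130.3] [-1.2  0.3 -0.2] 0.0019 0.13174175791076276
1.9777267573696145
the job is handed in; nothing more can be done
None
```

I seated the mirror unit on the viewer and let go of it. I then drew out the lone tube, and the job was handed in at about 28 s with the gripper still holding the tube over the mirror.

**Mirror unit:** It went down over both pins to the expected height (about 7.5 N at contact). After release, its rim measured 110.9 × 55.7 mm at z = 70 mm, square with the viewer.

**Tube:**
- **Slip and regrip:** The moves only allow a downward-pointing tool, so I tried to tilt the tube by pushing it against the end edge of the rack. It reached only about 29° and slipped about 10 mm in the grip. I then leaned it twice against the back of the lamp head and regripped it at its middle.
- **Extra contact:** This meant the tube touched the rack edge, the lamp head and the bench. One press of the tube on the bench reached about 17 N.

**Last checks:**

| Check | Result |
|---|---|
| Tool position | within about 0.5 mm of the centre of the seat |
| Tube middle | about 149–152 mm above the bench (target 150 mm) |
| Tilt | about 43–44°, cap up, closed end towards the lamp |
| Arm and grip | steady, opening steady at about 12.5 mm on the tube body |

- **Tilt:** This comes from the wrist camera alone, because the arm hid the tube from the other two cameras. Expect an error of 2–3°.
- **Calibration:** The cameras disagreed with each other by 3–5 mm. I relied on the wrist camera.
- **Other items:** The other three tubes were still in the rack in the last scene picture. The forceps, bottles, roll and marker showed no sign of having moved in the last pictures. I did not check the clamp.

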